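# Load and start the drawer steriliser

### The arm

A 7-joint arm with a two-finger parallel gripper is mounted at the origin on the work surface. World frame = base frame: x ahead of the robot, y to its left, z up, the work surface at z = 0. Lengths are in m, angles in rad, forces in N, time in s.
With the tool pointing down it reaches from about 0.4 to 0.85 m from the base axis. Payload 4.5 kg.
Tool frame: the origin (TCP) lies between the finger pads; the fingertips stand r.tip_reach ahead of it and the grasp point (between the pads) lies 3 mm ahead of it (r.tip_reach is the distance from the TCP to the fingertips, in m); z points along the fingers, y is the line along which they close (so a half turn about z gives the same grasp; the last joint's range is limited). The gripper opens to 88 mm and grips with 3 to 60 N. Pads are 18 mm wide; open, the fingers measure 123 mm over their backs; the gripper's body (75 mm by 187 mm) begins 45 mm behind the grasp point.
Start: joints at [1.283, 0.689, -0.195, 1.565, 0.157, 0.902, -0.215], TCP at [0.198, -0.593, 0.261] pointing down, gripper open.
Joint ranges: [-3.01, 3.01], [-0.46, 2.08], [-1.47, 1.51], [0.13, 2.56], [-1, 4.14], [0.04, 2.09], [-2.66, 2.66]. Speed limits (rad/s): [2.57, 2.57, 3.14, 3.14, 3.14, 3.14, 3.14].

### API

Orientations are given as a unit quaternion [x, y, z, w].
In Python, from plant import r gives the robot as it stands.
- The arm moves only by the tool step_arm, never from a script. Its argument "motion" is a list of rows, each an object with "dp": the shift along the tool's x, y, z in mm, a list of three; "twist": the turn, a rotation vector about the tool's x, y, z in rad, a list of three; "hand": the opening, from -1 (shut) to 1 (fully open). In form: [{"dp": [dx, dy, dz], "twist": [rx, ry, rz], "hand": hand}, ...]. A call has 1 to 5 rows; each row is the pose to reach, as a shift and turn from the pose commanded when the call began, along the tool's axes at that moment; what a row does not reach only later rows make up. A row lasts 1/8 s, in which the tool goes at most 62.5 mm and 10.7 degrees, less where a joint would pass 70% of its speed; a pose out of reach is approached as far as the arm can. A call with a gripper value outside its range is refused whole. The fingers move at their own pace and stop on an object; "force" is the grip in N (left out, the last holds). Time passes only in rows, so rows that repeat a pose let the fingers close. It gives the time, the measured TCP pose, the force, the opening and the grip force at its end, in the units of the state.
- r.get_state(): the state, without advancing time (a new reading comes with each control period).
- r.snapshot(name): name is "side" or "top"; returns a dict with "pixels" (384x512x3 uint8, red, green, blue), "depth" (384x512 float32, m along the optical axis (not along the pixel's ray), 0 where there is no reading), "fx", "fy", "cx", "cy" (pixels), "xyz" and "orientation" of the camera in the world. Camera axes: x right, y down, z forward; pixel columns grow to the right and rows downward; lengths in m; the calibration is good to about 2 mm. A picture is of the moment at which its call begins.
- r.finish_job(): hands the job in; it is judged then, once.
Trained networks look in the newest picture that a camera, given by its name, has taken for a name from the list of things; names that differ only in an ending like _2 or _b are one class to them, and where a whole thing is asked for, a point or a joint stands for the part that bears it (a point fixed in the world has none). Each returns a list of dicts, best first, with "score" (0 to 1); they miss things now and then, are a little off and sometimes report something else, mostly with a low value. They report only what shows in the picture. A call takes as long as a camera call. They do not tell look-alikes from the thing itself.
- r.search_frame(camera, thing): "at" ([x, y, z] in m, in the coordinates of the camera as it stood for that picture, good to about 4 mm: the middle of the surface that is visible of it).
The state is a dict: "clock": time; "q": joint angles; "qd": joint speeds; "joint_torque": joint torques, N m; "tool_pos": TCP position; "eef_rot": TCP orientation; "contact_force": force on the tool from outside, world axes, zero at the start; "moment": the same for the moment, N m; "opening": opening from 0.0 (shut) to 1.0 (fully open); "finger_force": force on a finger pad.
Only numpy, scipy, OpenCV 4.12 (cv2) and the standard library are available. Lean on these libraries where they do the work, as an engineer would, in place of code of your own. Each camera call takes 0.05 s, during which the arm holds its last target. There are 200 camera calls.

### The job

Pull the steriliser's ajar drawer wide open and put every small lidded steel container on the bench (round pots and oblong cases, three or four of them) upright, lid up, side by side on the drawer's floor, then slide the drawer fully shut. After that slide the timer grip level with the steel pointer beside its track, and then start the run: press the square lock key down and let it up, then the large round start key, never the small round stop key. Leave the jar, the bottle and the bowl where they are.

Things in the scene. Friction and masses are not known exactly. Their poses are not given: they have to be found in the camera images.
- steriliser: Benchtop dry-heat steriliser: a low white cabinet, 250 mm deep (its x), 400 mm wide (its y), 95 mm high. Origin at the centre of its underside, on the bench; the front with the drawer faces its -x. The control panel is the front strip of its top.
- drawer (a joint): Drawer of the steriliser, slides out along the cabinet's -x: 0 m = fully shut (front panel against the cabinet), 0.155 m = fully out. It starts ajar at about 0.045 to 0.07 m and stays where it is left. Moves with about 2 N.
- drawer_floor (a point): Centre of the drawer's inner floor, 16 mm above the bench; axes as the cabinet's. Inside 205 mm (x) by 350 mm (y); walls 5 mm thick, 45 mm above this floor. Front panel 14 mm thick, 392 mm wide, outer face at x = -121 mm, top 63 mm above this floor. With the drawer open by q, the floor from x = -102 mm to x = q - 108 mm is clear of the cabinet.
- drawer_handle (a point): Middle of the drawer's steel bar handle, 140 mm long along y, 10 mm thick, its centre line 35 mm out of the front panel and 59 mm above the bench.
- timer (a joint): Timer grip on the left half of the panel: slides along the cabinet's +y (to the left), 0 to 0.10 m; stays where it is left; about 2 N to move.
- timer_top (a point): Top centre of the timer grip, a black block 28 mm (x) by 20 mm (y) by 40 mm high, standing on an aluminium track 40 mm wide and 14 mm high on the cabinet top. The top is about 150 mm above the bench.
- pointer: Small steel pointer clip, 26 mm long, 18 mm wide at its tail, 10 mm high, fixed on the cabinet top behind (+x of) the timer track with its nose towards the track. Origin at its nose; its x and y axes are the cabinet's. The timer is set when the grip's centre is level with it, that is at the same place along y.
- lock_key (a joint): Lock key (square): 0 = up, 0.008 m = fully down; about 5 N.
- lock_key_top (a point): The square lock key, 26 mm square. Its top centre; all three keys are white spring keys on black collars in a row along the right half (-y) of the control panel, 60 mm apart, standing about 22 mm above the cabinet top; which key is in which place varies.
- stop_key (a joint): Stop key (small round): 0 = up, 0.008 m = fully down. Not to be pressed.
- stop_key_top (a point): The small round stop key, 18 mm diameter. Its top centre; all three keys are white spring keys on black collars in a row along the right half (-y) of the control panel, 60 mm apart, standing about 22 mm above the cabinet top; which key is in which place varies.
- start_key (a joint): Start key (large round): 0 = up, 0.008 m = fully down; about 5 N.
- start_key_top (a point): The large round start key, 36 mm diameter. Its top centre; all three keys are white spring keys on black collars in a row along the right half (-y) of the control panel, 60 mm apart, standing about 22 mm above the cabinet top; which key is in which place varies.
- forceps_jar: Bystander: upright steel jar 60 mm diameter, 110 mm high, with forceps sticking out to 190 mm. Origin at the centre of its underside.
- bottle: Bystander: white plastic bottle with a green cap, 60 mm diameter, 170 mm high. Origin at the centre of its underside.
- bowl: Bystander: open steel bowl, 110 mm diameter, 45 mm high. Origin at the centre of its underside.
- pot1: Small round lidded steel pot, 43 mm diameter (lid 45 mm), 36 mm high plus a 6 mm knob; 0.1 to 0.2 kg. Origin at the centre of its underside, z up. It may be absent.
- case1: Small oblong lidded steel case, 72 mm long (its x), 36 mm wide (its y), 28 mm high, edges rounded; 0.1 to 0.22 kg. Origin at the centre of its underside, z up. It may be absent.
- pot2: Small round lidded steel pot, 43 mm diameter (lid 45 mm), 36 mm high plus a 6 mm knob; 0.1 to 0.2 kg. Origin at the centre of its underside, z up. It may be absent.
- case2: Small oblong lidded steel case, 72 mm long (its x), 36 mm wide (its y), 28 mm high, edges rounded; 0.1 to 0.22 kg. Origin at the centre of its underside, z up. It may be absent.
Things that resemble listed ones, but are neither listed nor needed, are in the scene too. What is shaped like the pot2 but black is not meant.

How it is judged:
On the way, in this order (a step that is already met when the one before it is completed fails the run):
1. the drawer is pulled wide open (value of joint drawer above 0.115 m), for 0.1 s.
2. every container present stands in the drawer and the drawer is shut (x of pot1 in the frame of drawer_floor between -0.105 and 0.105 m and y of pot1 in the frame of drawer_floor between -0.175 and 0.175 m and z of pot1 in the frame of drawer_floor between -0.008 and 0.012 m and angle between each of pot1, pot2, case1, case2's own z axis and vertical below 0.3 rad and x of pot2 in the frame of drawer_floor between -0.105 and 0.105 m and y of pot2 in the frame of drawer_floor between -0.175 and 0.175 m and z of pot2 in the frame of drawer_floor between -0.008 and 0.012 m and x of case1 in the frame of drawer_floor between -0.105 and 0.105 m and y of case1 in the frame of drawer_floor between -0.175 and 0.175 m and z of case1 in the frame of drawer_floor between -0.008 and 0.012 m and x of case2 in the frame of drawer_floor between -0.105 and 0.105 m and y of case2 in the frame of drawer_floor between -0.175 and 0.175 m and z of case2 in the frame of drawer_floor between -0.008 and 0.012 m and value of joint drawer below 0.008 m), for 0.2 s.
3. the timer grip is level with the pointer (y of timer_top in the frame of pointer between -0.007 and 0.007 m), for 0.2 s.
4. the square lock key is pressed, the start key not (value of joint lock_key above 0.005 m and not (value of joint start_key above 0.003 m)), for 0.05 s.
5. the large round start key is pressed, the lock key up again (value of joint start_key above 0.005 m and not (value of joint lock_key above 0.003 m)), for 0.05 s.
At the end, for the whole second after the job is handed in: Every container present stands upright (within 0.3 rad) on the drawer's floor, the drawer is shut to within 8 mm, the timer grip is within 7 mm of the pointer along the track, the keys are up again and everything is at rest (all of step 2 and all of step 3 and not (value of joint lock_key above 0.003 m) and not (value of joint start_key above 0.003 m) and not (value of joint stop_key above 0.003 m) and linear speed of each of pot1, pot2, case1, case2 below 0.02 m/s); the robot touches nothing.
It fails at once if the small round stop key is pressed (value of joint stop_key above 0.004 m).
It fails at once if the forceps jar is moved by more than 30 mm or tipped (distance of forceps_jar from where it was at the start of the episode above 0.03 m or angle between forceps_jar's own z axis and vertical above 0.4 rad).
It fails at once if the bottle is moved by more than 30 mm or tipped (distance of bottle from where it was at the start of the episode above 0.03 m or angle between bottle's own z axis and vertical above 0.4 rad).
It fails at once if the bowl is moved by more than 30 mm or tipped (distance of bowl from where it was at the start of the episode above 0.03 m or angle between bowl's own z axis and vertical above 0.4 rad).
Of pot1, pot2, case1, case2 only 3 to 4 are there at a start; the rules pass over those that are not, and their reading is None.
At some moment in a run one of pot1, pot2, case1, case2 may be knocked a few centimetres aside while the robot is not near it.
It also fails if it takes over 210 s, if anything falls off the work surface, if the arm or the gripper's body presses on something with over 40 N, if the wrist force passes 120 N, or if a joint passes its speed limit or range.

## Working session

There is one attempt and no reset: what is moved stays moved. The work goes in short steps, Python scripts to look and compute and a tool call to move; the robot and the scene stay as the last step left them, time stands still between calls to the robot, and variables do not carry over. Pictures are saved under pics/ and viewed, at most 14 in all, crops included, and the job is handed in when it is done.

Besides the shell and the picture viewer there is one more tool, called after "Call:" as name(argument=value, ...) on one line, values as JSON. step_arm: Moves the arm, as the interface text tells. Its arguments: {"type":"object","properties":{"motion":{"type":"array"},"force":{"type":"number"}},"required":["motion"]}

```bash
ls; mkdir -p pics
cat > h.py <<'E'
import numpy as np, cv2
from scipy.spatial.transform import Rotation as R
from plant import r
def snap(n,save=None):
    s=r.snapshot(n)
    if save: cv2.imwrite('pics/'+save,cv2.cvtColor(s['pixels'],cv2.COLOR_RGB2BGR))
    return s
def cam(s,p): return R.from_quat(s['orientation']).apply(p)+np.array(s['xyz'])
def cloud(s):
    d=s['depth'];v,u=np.indices(d.shape)
    P=np.stack([(u-s['cx'])/s['fx']*d,(v-s['cy'])/s['fy']*d,d],-1)
    return cam(s,P.reshape(-1,3)).reshape(*d.shape,3)
def pix(s,p):
    q=R.from_quat(s['orientation']).inv().apply(np.array(p)-np.array(s['xyz']))
    return q[0]/q[2]*s['fx']+s['cx'],q[1]/q[2]*s['fy']+s['cy']
def st():
    s=r.get_state();print('t',round(s['clock'],2),'tcp',np.round(s['tool_pos'],4),'rot',np.round(s['eef_rot'],4),'F',np.round(s['contact_force'],1),'open',round(s['opening'],3),'ff',np.round(s['finger_force'],1));return s
def to(p,yaw=None):
    "dp (mm, tool axes) and twist to reach world p with tool down; yaw = world angle of tool x"
    s=r.get_state();T=R.from_quat(s['eef_rot'])
    print('dp',np.round(T.inv().apply(np.array(p)-s['tool_pos'])*1e3,1))
    if yaw is not None:
        c,n=np.cos(yaw),np.sin(yaw)
        G=R.from_matrix(np.array([[c,n,0],[n,-c,0],[0,0,-1]]).T)
        print('twist',np.round((T.inv()*G).as_rotvec(),3))
E
python3 - <<'E'
from h import *
s=st();print(r.tip_reach,R.from_quat(s['eef_rot']).as_matrix().round(3))
for c in('top','side'):
    s=snap(c,c+'0.png');print(c,np.round(s['xyz'],3),R.from_quat(s['orientation']).as_matrix().round(3).tolist(),s['fx'])
    for n in 'steriliser drawer drawer_handle timer_top pointer lock_key_top stop_key_top start_key_top forceps_jar bottle bowl pot1 case1'.split():
        for x in r.search_frame(c,n)[:6]:
            p=cam(s,x['at']);print(n,round(x['score'],2),p.round(3),np.round(pix(s,p)))
E
```

```text
pics
t 0.0 tcp [ 0.1974 -0.5924  0.2599] rot [ 9.871e-01  1.602e-01 -2.000e-04 -9.000e-04] F [ 0.8 -0.6  0.7] open 0.996 ff 0.0
0.022 [[ 0.949  0.316 -0.001]
 [ 0.316 -0.949  0.002]
 [-0.    -0.002 -1.   ]]
top [ 0.271 -0.007  1.487] [[0.007, -0.979, 0.204], [-1.0, -0.006, 0.002], [-0.001, -0.204, -0.979]] 426.4957233675405
steriliser 0.76 [0.697 0.    0.097] [253. 156.]
drawer 0.59 [ 0.583 -0.018  0.013] [258. 194.]
drawer_handle 0.79 [ 0.586 -0.013  0.018] [257. 193.]
drawer_handle 0.25 [ 0.583 -0.306  0.031] [341. 193.]
timer_top 0.48 [0.646 0.057 0.146] [236. 166.]
lock_key_top 0.56 [ 0.657 -0.04   0.115] [265. 166.]
lock_key_top 0.31 [ 0.419 -0.337  0.034] [352. 240.]
start_key_top 0.59 [ 0.665 -0.104  0.125] [285. 163.]
start_key_top 0.53 [ 0.699 -0.001  0.099] [254. 155.]
forceps_jar 0.78 [0.539 0.537 0.11 ] [ 90. 200.]
forceps_jar 0.52 [ 0.586 -0.015  0.018] [257. 193.]
bottle 0.64 [ 0.541 -0.547  0.109] [419. 201.]
bowl 0.9 [ 0.382 -0.52   0.02 ] [405. 252.]
pot1 0.65 [0.673 0.34  0.033] [157. 167.]
pot1 0.61 [0.494 0.336 0.033] [156. 217.]
pot1 0.42 [0.578 0.338 0.035] [156
[... 191 characters left out ...]
 [0.687 0.054 0.1  ] [221. 189.]
drawer 0.68 [ 0.577 -0.006  0.035] [255. 203.]
drawer_handle 0.56 [ 0.578 -0.011  0.034] [256. 202.]
drawer_handle 0.41 [ 0.582 -0.298  0.031] [290. 163.]
timer_top 0.59 [ 0.418 -0.326  0.037] [328. 171.]
timer_top 0.33 [ 0.58  -0.303  0.03 ] [291. 163.]
lock_key_top 0.5 [ 0.664 -0.036  0.116] [239. 175.]
start_key_top 0.7 [0.688 0.056 0.101] [220. 189.]
forceps_jar 0.98 [0.535 0.554 0.104] [166. 304.]
bottle 0.97 [ 0.546 -0.543  0.082] [323. 128.]
bottle 0.51 [0.58  0.346 0.041] [199. 264.]
bowl 0.92 [ 0.388 -0.532  0.032] [354. 149.]
pot1 0.63 [0.67  0.35  0.037] [176. 255.]
pot1 0.58 [0.497 0.346 0.039] [220. 275.]
pot1 0.48 [0.58  0.345 0.041] [199. 264.]
```

Run:
```python
import cv2
a=cv2.imread('pics/top0.png')[110:290,60:450];cv2.imwrite('pics/top0c.png',cv2.resize(a,None,fx=2,fy=2,interpolation=cv2.INTER_CUBIC))
a=cv2.imread('pics/side0.png')[100:330,140:400];cv2.imwrite('pics/side0c.png',cv2.resize(a,None,fx=2.6,fy=2.6,interpolation=cv2.INTER_CUBIC))
```

```text
(no output)
```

View pics/top0c.png

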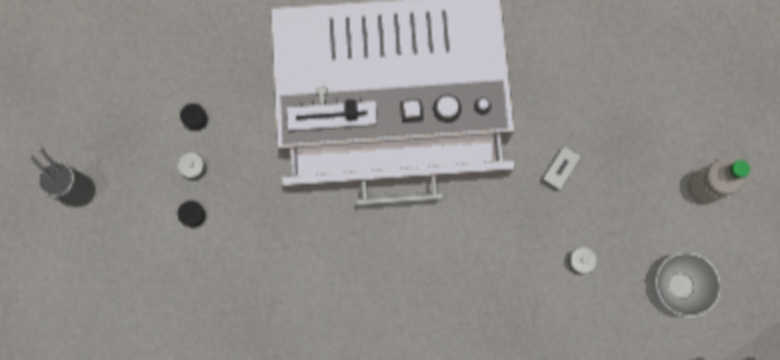

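View pics/side0c.png

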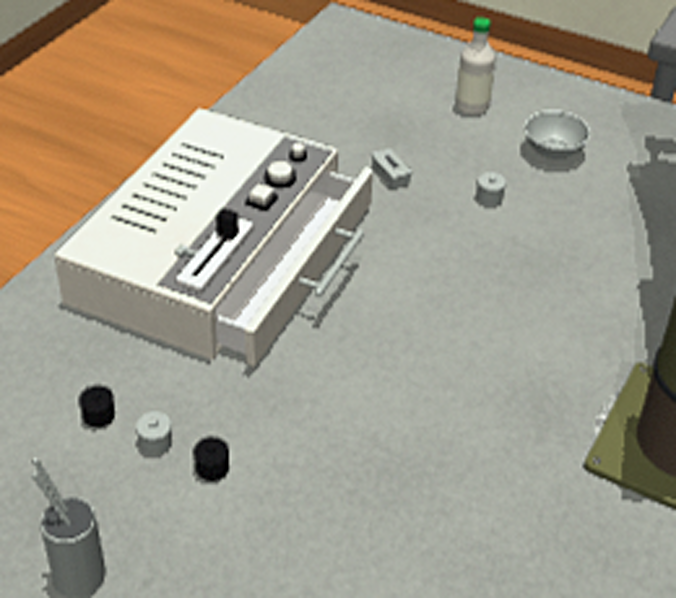

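The top crop shows the cabinet with keys left to right: square (411,110), large (447,107), small (483,104). The grip is at (351,108) and the pointer at (322,95). The real containers are two steel pots, at (191,166) between the black look-alikes and at (583,260), and one case at (562,168). Next I'll measure them precisely.

```bash
cat >> h.py <<'E'
def rect(P):
    (c,(w,h),a)=cv2.minAreaRect((P[:,:2]*1000).astype(np.float32));return np.round(c,1),np.round((w,h),1),round(a,1),len(P)
def sel(C,x0,x1,y0,y1,z0,z1):
    return C[(C[...,0]>x0)&(C[...,0]<x1)&(C[...,1]>y0)&(C[...,1]<y1)&(C[...,2]>z0)&(C[...,2]<z1)]
E
python3 - <<'E'
from h import *
C={n:cloud(snap(n)) for n in('top','side')}
for n,c in C.items():
    print(n,'bench z',np.median(sel(c,.3,.45,-.1,.1,-.02,.02)[:,2]))
    print('cab',rect(sel(c,.55,.95,-.25,.25,.088,.102)))
    print('front',rect(sel(c,.5,.63,-.25,.25,.070,.086)))
    print('handle',rect(sel(c,.48,.575,-.1,.1,.04,.072)))
    for k,b in dict(potL=(.54,.62,.28,.40,.03,.038),potR=(.38,.46,-.4,-.27,.03,.038),case=(.52,.65,-.38,-.25,.024,.032)).items():
        P=sel(c,*b);print(k,rect(P),P.mean(0).round(4))
    for k,b in dict(timer=(.6,.72,0,.2,.142,.16),keys=(.6,.72,-.2,0,.11,.13)).items():
        P=sel(c,*b);
        print(k,rect(P),P.mean(0).round(4))
    print('ptr',rect(sel(c,.67,.74,0,.2,.1005,.112)))
    P=sel(c,.6,.72,-.2,-.01,.111,.13)
    for i in range(3):
        pass
    order=np.argsort(P[:,1]);P=P[order];cuts=np.where(np.diff(P[:,1])>.008)[0]+1
    for g in np.split(P,cuts): print(' key',rect(g),g[:,2].max().round(4))
E
```

```text
top bench z -0.0005077258275434371
cab (array([739.3,  -5.1]), array([252.1, 400.4]), 4.5, 7113)
front (array([567.3, -15.3]), array([ 98.4, 394. ]), 4.5, 522)
handle (array([541.1,  -0.7]), array([ 60.8, 199.2]), 4.5, 308)
potL (array([580.7, 342.6]), array([40.4, 42.6]), 3.5, 81) [0.5811 0.3413 0.0343]
potR (array([ 419.9, -334.5]), array([40.9, 41.4]), 89.8, 98) [ 0.4201 -0.3353  0.0347]
case (array([ 582.1, -306.3]), array([35.3, 72.8]), 57.0, 157) [ 0.5815 -0.3054  0.0275]
timer (array([653.3,  59.5]), array([28.2, 19.8]), 2.6, 53) [0.6535 0.0589 0.148 ]
keys (array([664.9, -98.8]), array([ 33.5, 148.6]), 3.7, 172) [ 0.6646 -0.0874  0.1162]
ptr (array([704. ,  96.1]), array([ 66.2, 169.2]), 0.1, 72)
 key (array([ 670.6, -160.3]), array([16. , 17.4]), 18.2, 23) 0.1229
 key (array([ 665.1, -101.7]), array([33.4, 33.7]), 3.2, 81) 0.1227
 key (array([658.9, -39.1]), array([26.3, 31.2]), 89.3, 62) 0.1243
side bench z 0.002681162624744049
cab (array([741.7,  -7.6]), array([253.9, 409.4]), 4.6, 3393)
front (array([571.9, -12.6]), array([405.1, 114. ]), 89.7, 385)
handle (array([ 5.364e+02, -4.000e-01]), array([ 44.3, 193.5]), 4.3, 252)
potL (array([584.9, 340.4]), array([41.1, 44.4]), 45.6, 53) [0.5806 0.3436 0.0353]
potR (array([ 419.6, -336.7]), array([41.8, 42.2]), 61.2, 33) [ 0.4207 -0.3351  0.0349]
case (array([ 585.5, -308.9]), array([39.5, 77.5]), 54.0, 62) [ 0.5827 -0.3047  0.0291]
timer (array([656.3,  60.6]), array([25.1, 25.1]), 31.8, 43) [0.6557 0.0611 0.149 ]
keys (array([665.9, -96.4]), array([ 40., 147.]), 6.3, 138) [ 0.6662 -0.0827  0.1176]
ptr (array([704.8,  97.4]), array([ 68.7, 190.9]), 1.1, 152)
 key (array([ 673.1, -159.5]), array([15.4, 19.7]), 0.4, 18) 0.1236
 key (array([ 667.1, -101.4]), array([38.2, 34.2]), 42.1, 59) 0.1267
 key (array([664.5, -42.7]), array([30.6, 40.3]), 5.3, 53) 0.1249
```

```bash
cat >> h.py <<'E'
CC=np.array([.7395,-.0055,0]);YAW=np.deg2rad(4.5);ex=np.array([np.cos(YAW),np.sin(YAW),0]);ey=np.array([-np.sin(YAW),np.cos(YAW),0])
def c2w(x,y,z=0): return CC+x*ex+y*ey+np.array([0,0,z])
def w2c(P): P=np.asarray(P)-CC; return np.stack([P@ex,P@ey,P[...,2]],-1)
E
python3 - <<'E'
from h import *
for n in('top','side'):
    K=w2c(cloud(snap(n)))
    P=sel(K,-.22,-.13,-.19,.19,.074,.085);print(n,'panel top x',np.percentile(P[:,0],[5,50,95]).round(4),len(P),np.percentile(P[:,1],[1,99]).round(3))
    for y in(-.04,.04):
        P=sel(K,-.27,-.2,y-.02,y+.02,.052,.072);print('handle x',np.percentile(P[:,0],[5,50,95]).round(4),P[:,2].max().round(3),len(P))
    P=sel(K,-.27,-.215,-.1,.1,.052,.072);print('handle y',P[:,1].min(),P[:,1].max())
    P=sel(K,-.12,-.05,.02,.19,.140,.16);print('timer',P.min(0).round(4),P.max(0).round(4))
    P=sel(K,-.08,0,.03,.19,.100,.112);P=P[P[:,0]>-.055];print('ptr',P.round(3).tolist())
E
```

```text
top panel top x [-0.1865 -0.18   -0.1736] 430 [-0.185  0.185]
handle x [-0.2266 -0.2213 -0.2069] 0.072 47
handle x [-0.2265 -0.2212 -0.206 ] 0.069 45
handle y -0.07191389977682006 0.07451121362610483
timer [-0.0953  0.0615  0.1412] [-0.066   0.0812  0.1541]
ptr [[-0.004, 0.031, 0.102], [-0.001, 0.106, 0.1], [-0.012, 0.056, 0.101], [-0.012, 0.154, 0.101], [-0.014, 0.121, 0.1], [-0.02, 0.039, 0.1], [-0.019, 0.107, 0.102], [-0.021, 0.084, 0.102], [-0.025, 0.169, 0.1], [-0.031, 0.128, 0.111], [-0.029, 0.125, 0.102], [-0.03, 0.121, 0.107], [-0.03, 0.118, 0.104], [-0.029, 0.115, 0.102], [-0.03, 0.108, 0.101], [-0.027, 0.186, 0.101], [-0.032, 0.138, 0.105], [-0.032, 0.128, 0.102], [-0.033, 0.125, 0.105], [-0.033, 0.121, 0.103], [-0.033, 0.118, 0.104], [-0.035, 0.114, 0.109], [-0.033, 0.111, 0.101], [-0.035, 0.129, 0.101], [-0.036, 0.122, 0.103], [-0.037, 0.118, 0.105], [-0.037, 0.115, 0.105], [-0.036, 0.112, 0.1], [-0.039, 0.085, 0.103], [-0.038, 0.139, 0.1], [-0.041, 0.122, 0.105], [-0.041, 0.118, 0.105], [-0.042, 0.085, 0.102], [-0.042, 0.081, 0.1], [-0.045, 0.044, 0.102], [-0.045, 0.122,
[... 3230 characters left out ...]
, 0.149, 0.102], [-0.046, 0.146, 0.102], [-0.032, 0.158, 0.101], [-0.039, 0.156, 0.102], [-0.006, 0.177, 0.101], [-0.009, 0.174, 0.1], [-0.03, 0.169, 0.104], [-0.033, 0.167, 0.104], [-0.036, 0.164, 0.103], [-0.012, 0.18, 0.101], [-0.018, 0.176, 0.1], [-0.021, 0.175, 0.101], [-0.039, 0.169, 0.103], [-0.044, 0.165, 0.102], [-0.048, 0.163, 0.102], [-0.05, 0.161, 0.101], [-0.023, 0.183, 0.103], [-0.041, 0.172, 0.102], [-0.051, 0.169, 0.103], [-0.034, 0.182, 0.102], [-0.043, 0.177, 0.102], [-0.046, 0.174, 0.101], [-0.026, 0.189, 0.1], [-0.042, 0.181, 0.1], [-0.046, 0.18, 0.101], [-0.053, 0.178, 0.102], [-0.039, 0.189, 0.101], [-0.051, 0.183, 0.101], [-0.051, 0.189, 0.101], [-0.054, 0.187, 0.101]]
```

Run:
```python
from h import *
to(np.r_[c2w(-.201,0)[:2],.24],YAW);print(c2w(-.201,0))
```

```text
dp [ 504.7 -434.3   20.7]
twist [ 0.    -0.     0.243]
[ 0.53911962 -0.02127028  0.        ]
```

Call:
step_arm(motion=[{"dp": [45,-39,4],"twist": [0,0,0],"hand": -1},{"dp": [90,-78,8],"twist": [0,0,0],"hand": -1},{"dp": [135,-117,12],"twist": [0,0,0],"hand": -1},{"dp": [180,-156,16],"twist": [0,0,0],"hand": -1},{"dp": [225,-195,20],"twist": [0,0,0],"hand": -1}])

```text
clock: 2.22
tool_pos: [0.3505, -0.3353, 0.2409]
eef_rot: [0.987, 0.16, 0.0, 0.0]
contact_force: [1.4, -0.4, 0.8]
opening: 0.459
finger_force: 0.0
```

Call:
step_arm(motion=[{"dp": [45,-39,0],"twist": [0,0,0],"hand": -1},{"dp": [90,-78,0],"twist": [0,0,0],"hand": -1},{"dp": [135,-117,0],"twist": [0,0,0],"hand": -1},{"dp": [180,-156,0],"twist": [0,0,0],"hand": -1},{"dp": [225,-195,0],"twist": [0,0,0],"hand": -1}])

```text
clock: 2.85
tool_pos: [0.5023, -0.0789, 0.2409]
eef_rot: [0.987, 0.16, 0.0, 0.0]
contact_force: [0.5, -0.2, -0.2]
opening: 0.009
finger_force: 0.0
```

Call:
step_arm(motion=[{"dp": [28,-22,0],"twist": [0,0,0.12],"hand": -1},{"dp": [55,-44,0],"twist": [0,0,0.243],"hand": -1},{"dp": [55,-44,0],"twist": [0,0,0.243],"hand": -1},{"dp": [55,-44,0],"twist": [0,0,0.243],"hand": -1}])

```text
clock: 3.35
tool_pos: [0.539, -0.0224, 0.2406]
eef_rot: [0.999, 0.04, -0.0, 0.0]
contact_force: [-0.8, -0.9, -0.2]
opening: 0.003
finger_force: 0.0
```

Run:
```python
from h import *
st();to(np.r_[c2w(-.201,0)[:2],.069],YAW)
```

```text
t 3.35 tcp [ 0.539  -0.0224  0.2406] rot [ 9.992e-01  3.960e-02 -4.000e-04  4.000e-04] F [-0.8 -0.9 -0.2] open 0.003 ff 0.0
dp [  0.4  -1.2 171.6]
twist [0.001 0.001 0.001]
```

Call:
step_arm(motion=[{"dp": [0,0,60],"twist": [0,0,0],"hand": -1},{"dp": [0,0,120],"twist": [0,0,0],"hand": -1},{"dp": [0,0,150],"twist": [0,0,0],"hand": -1},{"dp": [0,0,172],"twist": [0,0,0],"hand": -1},{"dp": [0,0,172],"twist": [0,0,0],"hand": -1}])

```text
clock: 3.98
tool_pos: [0.5379, -0.0232, 0.0676]
eef_rot: [0.999, 0.039, -0.002, 0.0]
contact_force: [0.3, -0.6, -1.2]
opening: 0.005
finger_force: 0.0
```

Call:
step_arm(motion=[{"dp": [-10,0,0],"twist": [0,0,0],"hand": -1},{"dp": [-25,0,0],"twist": [0,0,0],"hand": -1},{"dp": [-40,0,0],"twist": [0,0,0],"hand": -1},{"dp": [-55,0,0],"twist": [0,0,0],"hand": -1},{"dp": [-70,0,0],"twist": [0,0,0],"hand": -1}])

```text
clock: 4.6
tool_pos: [0.4707, -0.0276, 0.0703]
eef_rot: [0.999, 0.039, 0.002, 0.0]
contact_force: [2.1, -0.7, -1.4]
opening: 0.006
finger_force: 1.1
```

Call:
step_arm(motion=[{"dp": [-12,0,0],"twist": [0,0,0],"hand": -1},{"dp": [-24,0,0],"twist": [0,0,0],"hand": -1},{"dp": [-32,0,0],"twist": [0,0,0],"hand": -1},{"dp": [-38,0,0],"twist": [0,0,0],"hand": -1},{"dp": [-38,0,0],"twist": [0,0,0],"hand": -1}])

```text
clock: 5.22
tool_pos: [0.4335, -0.0301, 0.071]
eef_rot: [0.999, 0.039, -0.003, -0.0]
contact_force: [0.1, 0.1, 1.1]
opening: -0.001
finger_force: 0.3
```

Call:
step_arm(motion=[{"dp": [8,0,0],"twist": [0,0,0],"hand": -1},{"dp": [8,0,-50],"twist": [0,0,0],"hand": -1},{"dp": [8,0,-100],"twist": [0,0,0],"hand": -1},{"dp": [8,0,-140],"twist": [0,0,0],"hand": -1},{"dp": [8,0,-140],"twist": [0,0,0],"hand": 1}])

```text
clock: 5.85
tool_pos: [0.4445, -0.0293, 0.2133]
eef_rot: [0.999, 0.039, 0.0, -0.001]
contact_force: [-0.0, 0.4, -0.6]
opening: 0.094
finger_force: 0.0
```

Run:
```python
from h import *
st();s=snap('top','top1.png');C=cloud(s);K=w2c(C)
P=sel(K,-.35,-.13,-.19,.19,.074,.085);print('panel x',np.percentile(P[:,0],[2,50,98]).round(4),len(P))
for k,b in dict(potL=(.54,.62,.28,.40,.03,.038),potR=(.38,.46,-.4,-.27,.03,.038),case=(.52,.65,-.38,-.25,.024,.032)).items():
    P=sel(C,*b);print(k,rect(P))
to([.5821,-.306,.2])
```

```text
t 5.85 tcp [ 0.4445 -0.0293  0.2133] rot [ 9.992e-01  3.930e-02  2.000e-04 -8.000e-04] F [-0.   0.4 -0.6] open 0.094 ff 0.0
panel x [-0.2903 -0.2833 -0.2767] 180
potL (array([581. , 341.7]), array([42.1, 40.1]), 85.4, 93)
potR (array([ 418.9, -335.1]), array([42. , 40.1]), 67.7, 95)
case (array([ 582. , -306.3]), array([35. , 70.5]), 57.6, 161)
dp [116.5 286.6  11.1]
```

Call:
step_arm(motion=[{"dp": [23,57,0],"twist": [0,0,0.13],"hand": 1},{"dp": [46,114,3],"twist": [0,0,0.26],"hand": 1},{"dp": [70,172,6],"twist": [0,0,0.39],"hand": 1},{"dp": [93,229,8],"twist": [0,0,0.52],"hand": 1},{"dp": [116,286,11],"twist": [0,0,0.649],"hand": 1}])

```text
clock: 6.52
tool_pos: [0.581, -0.3066, 0.1967]
eef_rot: [0.959, -0.283, -0.004, -0.0]
contact_force: [0.5, -0.1, -1.3]
opening: 0.705
finger_force: 0.0
```

Call:
step_arm(motion=[{"dp": [0,0,40],"twist": [0,0,0],"hand": 1},{"dp": [0,0,80],"twist": [0,0,0],"hand": 1},{"dp": [0,0,80],"twist": [0,0,0],"hand": 1}])

```text
clock: 6.9
tool_pos: [0.5775, -0.3036, 0.1141]
eef_rot: [0.96, -0.281, -0.008, -0.0]
contact_force: [0.6, 0.0, 0.5]
opening: 0.997
finger_force: 0.0
```

Run:
```python
from h import *
st();to([.5821,-.3063,.025],np.deg2rad(-32.6))
```

```text
t 6.9 tcp [ 0.5775 -0.3036  0.1141] rot [ 9.597e-01 -2.808e-01 -7.700e-03 -4.000e-04] F [0.6 0.  0.5] open 0.997 ff 0.0
dp [ 6.7 -0.5 89. ]
twist [ 0.004  0.015 -0.   ]
```

Call:
step_arm(motion=[{"dp": [4,0,45],"twist": [0.004,0.015,0],"hand": 1},{"dp": [6.7,-0.5,75],"twist": [0.004,0.015,0],"hand": 1},{"dp": [6.7,-0.5,89],"twist": [0.004,0.015,0],"hand": 1},{"dp": [6.7,-0.5,89],"twist": [0.004,0.015,0],"hand": 1},{"dp": [6.7,-0.5,89],"twist": [0.004,0.015,0],"hand": -1}], force=25)

```text
clock: 7.52
tool_pos: [0.5873, -0.3092, 0.0317]
eef_rot: [0.96, -0.281, 0.007, 0.001]
contact_force: [0.1, 0.5, 0.2]
opening: 0.909
finger_force: 0.0
```

Call:
step_arm(motion=[{"dp": [0,0,0],"twist": [0,0,0],"hand": -1},{"dp": [0,0,0],"twist": [0,0,0],"hand": -1},{"dp": [0,0,0],"twist": [0,0,0],"hand": -1},{"dp": [0,0,0],"twist": [0,0,0],"hand": -1},{"dp": [0,0,0],"twist": [0,0,0],"hand": -1}])

```text
clock: 8.15
tool_pos: [0.5864, -0.3086, 0.0302]
eef_rot: [0.96, -0.281, 0.006, 0.001]
contact_force: [0.4, 0.8, 0.4]
opening: 0.4
finger_force: 25.0
```

Call:
step_arm(motion=[{"dp": [0,0,-20],"twist": [0,0,0],"hand": -1},{"dp": [0,0,-60],"twist": [0,0,0],"hand": -1},{"dp": [0,0,-110],"twist": [0,0,0],"hand": -1},{"dp": [0,0,-140],"twist": [0,0,0],"hand": -1},{"dp": [0,0,-140],"twist": [0,0,0],"hand": -1}])

```text
clock: 8.78
tool_pos: [0.5865, -0.309, 0.1739]
eef_rot: [0.96, -0.281, 0.009, 0.001]
contact_force: [0.1, 0.8, -1.7]
opening: 0.4
finger_force: 25.0
```

Run:
```python
from h import *
st();print(c2w(-.2,-.1));to(np.r_[c2w(-.2,-.1)[:2],.165],YAW)
```

```text
t 8.78 tcp [ 0.5865 -0.309   0.1739] rot [ 0.9596 -0.2814  0.0087  0.0013] F [ 0.1  0.8 -1.7] open 0.4 ff 25.0
[ 0.54796244 -0.12088355  0.        ]
dp [-134.2 -137.5    6.9]
twist [ 0.003 -0.018 -0.649]
```

Call:
step_arm(motion=[{"dp": [-34,-34,3],"twist": [0,-0.004,-0.16],"hand": -1},{"dp": [-67,-69,5],"twist": [0,-0.009,-0.32],"hand": -1},{"dp": [-100,-103,6],"twist": [0,-0.013,-0.49],"hand": -1},{"dp": [-134,-137.5,7],"twist": [0.003,-0.018,-0.649],"hand": -1},{"dp": [-134,-137.5,7],"twist": [0.003,-0.018,-0.649],"hand": -1}])

```text
clock: 9.4
tool_pos: [0.5449, -0.1145, 0.161]
eef_rot: [0.999, 0.044, -0.005, -0.004]
contact_force: [0.3, -1.1, -2.3]
opening: 0.405
finger_force: 25.0
```

Call:
step_arm(motion=[{"dp": [0,0,50],"twist": [0,0,0],"hand": -1},{"dp": [0,0,80],"twist": [0,0,0],"hand": -1},{"dp": [0,0,80],"twist": [0,0,0],"hand": -1},{"dp": [0,0,80],"twist": [0,0,0],"hand": -1}])

```text
clock: 9.9
tool_pos: [0.5463, -0.1205, 0.0825]
eef_rot: [0.999, 0.039, -0.003, -0.001]
contact_force: [0.9, 0.1, -1.6]
opening: 0.395
finger_force: 25.0
```

Run:
```python
from h import *
st();to(np.r_[c2w(-.2,-.1)[:2],.047],YAW)
```

```text
t 9.9 tcp [ 0.5463 -0.1205  0.0825] rot [ 0.9992  0.0389 -0.0027 -0.0012] F [ 0.9  0.1 -1.6] open 0.395 ff 25.0
dp [ 1.8  0.6 35.5]
twist [-0.003  0.005 -0.001]
```

Call:
step_arm(motion=[{"dp": [0,0,15],"twist": [0,0,0],"hand": -1},{"dp": [1,0,28],"twist": [0,0,0],"hand": -1},{"dp": [1,0,35.5],"twist": [0,0,0],"hand": -1},{"dp": [1,0,35.5],"twist": [0,0,0],"hand": -1},{"dp": [1,0,35.5],"twist": [0,0,0],"hand": 0.4}])

```text
clock: 10.52
tool_pos: [0.5467, -0.1196, 0.0464]
eef_rot: [0.999, 0.039, -0.003, -0.001]
contact_force: [0.1, 0.4, -0.3]
opening: 0.492
finger_force: 0.0
```

Call:
step_arm(motion=[{"dp": [0,0,0],"twist": [0,0,0],"hand": 0.4},{"dp": [0,0,0],"twist": [0,0,0],"hand": 0.4},{"dp": [0,0,-40],"twist": [0,0,0],"hand": 0.4},{"dp": [0,0,-90],"twist": [0,0,0],"hand": 0.4},{"dp": [0,0,-130],"twist": [0,0,0],"hand": 0.4}])

```text
clock: 11.15
tool_pos: [0.5477, -0.1201, 0.1783]
eef_rot: [0.999, 0.039, -0.003, -0.001]
contact_force: [0.8, -0.2, -1.2]
opening: 0.698
finger_force: 0.0
```

Run:
```python
from h import *
st();C=cloud(snap('top'))
P=sel(C,.38,.46,-.4,-.27,.03,.038);print(rect(P),len(P));P=sel(C,.54,.62,.28,.40,.03,.038);print(rect(P))
to([.4195,-.335,.18])
```

```text
t 11.15 tcp [ 0.5477 -0.1201  0.1783] rot [ 0.9992  0.0394 -0.0026 -0.0014] F [ 0.8 -0.2 -1.2] open 0.698 ff 0.0
(array([0., 0.]), array([0., 0.]), 0.0, 0) 0
(array([580.9, 342.5]), array([40.5, 41.7]), 6.9, 93)
dp [-147.2  203.7    2.2]
```

Run:
```python
from h import *
for n in('top','side'):
    s=snap(n,n+'2.png');C=cloud(s)
    m=((C[...,2]>.029)&(C[...,2]<.048)&(C[...,0]<.6)&(C[...,1]<-.2)).astype(np.uint8)
    k,l,stt,_=cv2.connectedComponentsWithStats(m)
    for i in range(1,k):
        if stt[i,4]>15: print(n,rect(C[l==i]),stt[i])
    for x in r.search_frame(n,'pot1'): print(round(x['score'],2),cam(s,x['at']).round(3))
```

```text
top (array([ 545.1, -540.8]), array([56.6, 20.9]), 19.7, 34) [406 195  10  17  34]
top (array([ 379.5, -507.9]), array([106.5, 107. ]), 18.6, 265) [388 236  33  33 265]
0.7 [0.669 0.338 0.034]
0.59 [0.583 0.337 0.038]
0.55 [0.496 0.335 0.031]
side (array([  269.5, -1982.5]), array([647.1,  70.3]), 0.6, 316) [406  28 106  25 316]
side (array([  103.2, -1307.4]), array([53.1, 27.2]), 1.0, 37) [455  87  12   7  37]
side (array([   26.9, -1346.9]), array([117.7,  26. ]), 52.2, 45) [468  88  17   7  45]
side (array([  178.2, -1182.8]), array([108.9,  65.6]), 3.7, 80) [430  92  23  10  80]
side (array([   57.5, -1091.6]), array([87.4, 42.9]), 7.8, 72) [452 106  19   9  72]
side (array([ 547., -540.]), array([57.7, 30.4]), 19.6, 49) [315 133  14   8  49]
side (array([ 383.5, -510.6]), array([108.7, 109.5]), 58.1, 185) [342 142  25  18 185]
side (array([ 422.2, -335.6]), array([42.5, 51.8]), 6.5, 76) [323 166  12   9  76]
side (array([ 526.6, -201.7]), array([51.9,  5.3]), 6.0, 24) [285 176  13   6  24]
side (array([-108.1, -523.8]), array([18.3, 89.7]), 86.4, 98) [462 181  25  12  98]
0.68 [0.498 0.348 0.037]
0.62 [0.669 0.35  0.036]
0.57 [0.579 0.344 0.036]
0.53 [ 0.42  -0.323  0.034]
```

View pics/top2.png

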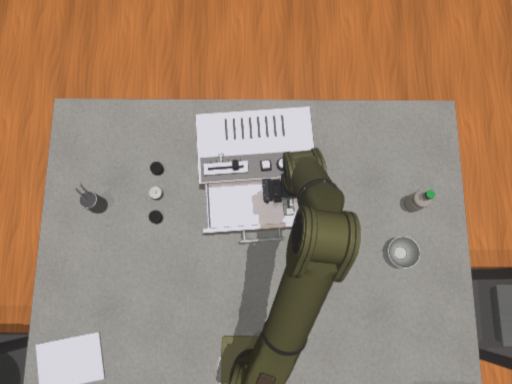

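The top view shows the arm hiding the right pot. The side view still puts it at (0.420, -0.335). The case lies in the drawer near pixel (290,205).

Call:
step_arm(motion=[{"dp": [-30,41,0],"twist": [0,0,0],"hand": 1},{"dp": [-60,82,0],"twist": [0,0,0],"hand": 1},{"dp": [-90,123,0],"twist": [0,0,0],"hand": 1},{"dp": [-120,164,1],"twist": [0,0,0],"hand": 1},{"dp": [-147,203,2],"twist": [0,0,0],"hand": 1}])

```text
clock: 12.02
tool_pos: [0.4149, -0.3348, 0.173]
eef_rot: [0.999, 0.039, -0.005, -0.002]
contact_force: [0.6, 0.3, 0.2]
opening: 1.0
finger_force: 0.0
```

Call:
step_arm(motion=[{"dp": [0,0,50],"twist": [0,0,0],"hand": 1},{"dp": [0,0,90],"twist": [0,0,0],"hand": 1},{"dp": [0,0,90],"twist": [0,0,0],"hand": 1},{"dp": [0,0,90],"twist": [0,0,0],"hand": 1}])

```text
clock: 12.52
tool_pos: [0.4166, -0.3335, 0.085]
eef_rot: [0.999, 0.04, -0.003, -0.002]
contact_force: [0.4, -0.3, -0.3]
opening: 1.001
finger_force: 0.0
```

Run:
```python
from h import *
st();to([.4195,-.335,.030],YAW)
```

```text
t 12.53 tcp [ 0.4166 -0.3335  0.085 ] rot [ 0.9992  0.0397 -0.0032 -0.0016] F [ 0.4 -0.3 -0.3] open 1.001 ff 0.0
dp [ 3.1  1.9 55. ]
twist [-0.003  0.006  0.001]
```

Call:
step_arm(motion=[{"dp": [2,1,30],"twist": [-0.003,0.006,0],"hand": 1},{"dp": [3,2,50],"twist": [-0.003,0.006,0],"hand": 1},{"dp": [3,2,55],"twist": [-0.003,0.006,0],"hand": 1},{"dp": [3,2,55],"twist": [-0.003,0.006,0],"hand": 1},{"dp": [3,2,55],"twist": [-0.003,0.006,0],"hand": -1}])

```text
clock: 13.15
tool_pos: [0.4197, -0.3357, 0.0308]
eef_rot: [0.999, 0.039, 0.001, 0.0]
contact_force: [0.3, 0.7, 0.6]
opening: 0.906
finger_force: 0.0
```

Call:
step_arm(motion=[{"dp": [0,0,0],"twist": [0,0,0],"hand": -1},{"dp": [0,0,0],"twist": [0,0,0],"hand": -1},{"dp": [0,0,0],"twist": [0,0,0],"hand": -1},{"dp": [0,0,0],"twist": [0,0,0],"hand": -1},{"dp": [0,0,0],"twist": [0,0,0],"hand": -1}])

```text
clock: 13.78
tool_pos: [0.4191, -0.3353, 0.0297]
eef_rot: [0.999, 0.039, -0.0, -0.0]
contact_force: [0.2, -0.1, 0.2]
opening: 0.484
finger_force: 24.7
```

Call:
step_arm(motion=[{"dp": [0,0,-20],"twist": [0,0,0],"hand": -1},{"dp": [0,0,-60],"twist": [0,0,0],"hand": -1},{"dp": [0,0,-110],"twist": [0,0,0],"hand": -1},{"dp": [0,0,-140],"twist": [0,0,0],"hand": -1},{"dp": [0,0,-140],"twist": [0,0,0],"hand": -1}])

```text
clock: 14.4
tool_pos: [0.4201, -0.3361, 0.1714]
eef_rot: [0.999, 0.039, 0.002, 0.001]
contact_force: [-0.3, -0.1, -2.2]
opening: 0.479
finger_force: 24.7
```

Run:
```python
from h import *
st();print(c2w(-.2,0));to(np.r_[c2w(-.2,0)[:2],.165],YAW)
```

```text
t 14.4 tcp [ 0.4201 -0.3361  0.1714] rot [0.9992 0.0392 0.0017 0.0011] F [-0.3 -0.1 -2.2] open 0.479 ff 24.7
[ 0.54011653 -0.02119182  0.        ]
dp [ 144.3 -304.5    6.2]
twist [ 0.002 -0.003 -0.   ]
```

Call:
step_arm(motion=[{"dp": [25,-53,0],"twist": [0,0,0],"hand": -1},{"dp": [50,-106,0],"twist": [0,0,0],"hand": -1},{"dp": [75,-159,0],"twist": [0,0,0],"hand": -1},{"dp": [100,-212,2],"twist": [0,0,0],"hand": -1},{"dp": [122,-258,4],"twist": [0,0,0],"hand": -1}])

```text
clock: 15.02
tool_pos: [0.5201, -0.0661, 0.164]
eef_rot: [0.999, 0.04, -0.001, -0.0]
contact_force: [-0.4, -0.5, -1.7]
opening: 0.487
finger_force: 24.7
```

Call:
step_arm(motion=[{"dp": [22,-46,10],"twist": [0,0,0],"hand": -1},{"dp": [22,-46,50],"twist": [0,0,0],"hand": -1},{"dp": [22,-46,80],"twist": [0,0,0],"hand": -1},{"dp": [22,-46,80],"twist": [0,0,0],"hand": -1}])

```text
clock: 15.52
tool_pos: [0.536, -0.0209, 0.0826]
eef_rot: [0.999, 0.04, -0.004, 0.0]
contact_force: [-0.3, 0.2, -1.9]
opening: 0.482
finger_force: 24.7
```

Run:
```python
from h import *
st();to(np.r_[c2w(-.2,0)[:2],.0465],YAW)
```

```text
t 15.53 tcp [ 0.536  -0.0209  0.0826] rot [ 9.992e-01  3.990e-02 -3.700e-03  2.000e-04] F [-0.3  0.2 -1.9] open 0.482 ff 24.7
dp [ 4.3  0.6 36.1]
twist [0.    0.007 0.001]
```

Call:
step_arm(motion=[{"dp": [0,0,15],"twist": [0,0,0],"hand": -1},{"dp": [2,0,28],"twist": [0,0.004,0],"hand": -1},{"dp": [2,0,36],"twist": [0,0.004,0],"hand": -1},{"dp": [2,0,36],"twist": [0,0.004,0],"hand": -1},{"dp": [2,0,36],"twist": [0,0.004,0],"hand": 0.5}])

```text
clock: 16.15
tool_pos: [0.5411, -0.0208, 0.0501]
eef_rot: [0.999, 0.039, 0.002, -0.0]
contact_force: [-0.2, -0.5, 0.3]
opening: 0.575
finger_force: 0.0
```

Call:
step_arm(motion=[{"dp": [0,0,0],"twist": [0,0,0],"hand": 0.5},{"dp": [0,0,0],"twist": [0,0,0],"hand": 0.5},{"dp": [0,0,-40],"twist": [0,0,0],"hand": 0.5},{"dp": [0,0,-90],"twist": [0,0,0],"hand": 0.5},{"dp": [0,0,-130],"twist": [0,0,0],"hand": 1}])

```text
clock: 16.77
tool_pos: [0.5404, -0.0209, 0.1817]
eef_rot: [0.999, 0.039, 0.003, -0.0]
contact_force: [0.8, -0.6, 0.8]
opening: 0.841
finger_force: 0.0
```

Run:
```python
from h import *
st();C=cloud(snap('top'))
for x in(.494,.581,.67): print(rect(sel(C,x-.03,x+.03,.28,.40,.03,.038)))
to([.581,.342,.18],0)
```

```text
t 16.77 tcp [ 0.5404 -0.0209  0.1817] rot [ 9.992e-01  3.940e-02  2.500e-03 -2.000e-04] F [ 0.8 -0.6  0.8] open 0.841 ff 0.0
(array([496.4, 337.9]), array([38.8, 42.8]), 3.1, 98)
(array([581. , 342.1]), array([42.1, 39.7]), 90.0, 96)
(array([670.8, 343.8]), array([40.9, 42.8]), 11.0, 93)
dp [  66.4 -358.7    6.8]
twist [-0.    -0.013  0.079]
```

Call:
step_arm(motion=[{"dp": [11,-60,0],"twist": [0,0,0],"hand": 1},{"dp": [22,-120,0],"twist": [0,0,0],"hand": 1},{"dp": [33,-180,0],"twist": [0,0,0],"hand": 1},{"dp": [44,-240,0],"twist": [0,0,0],"hand": 1},{"dp": [55,-300,0],"twist": [0,0,0],"hand": 1}])

```text
clock: 17.45
tool_pos: [0.5714, 0.2844, 0.18]
eef_rot: [0.999, 0.039, 0.002, 0.0]
contact_force: [0.7, 0.0, -0.7]
opening: 0.997
finger_force: 0.0
```

Call:
step_arm(motion=[{"dp": [11,-58,0],"twist": [0,0,0],"hand": 1},{"dp": [11,-58,40],"twist": [0,0,0],"hand": 1},{"dp": [11,-58,75],"twist": [0,0,0],"hand": 1},{"dp": [11,-58,75],"twist": [0,0,0],"hand": 1},{"dp": [11,-58,75],"twist": [0,0,0],"hand": 1}])

```text
clock: 18.08
tool_pos: [0.5788, 0.3416, 0.1062]
eef_rot: [0.999, 0.039, 0.003, -0.001]
contact_force: [0.1, -0.7, -0.3]
opening: 1.001
finger_force: 0.0
```

Run:
```python
from h import *
st();to([.581,.342,.030],np.deg2rad(2))
```

```text
t 18.07 tcp [0.5788 0.3416 0.1062] rot [ 9.992e-01  3.920e-02  2.700e-03 -7.000e-04] F [ 0.1 -0.7 -0.3] open 1.001 ff 0.0
dp [ 1.8 -0.2 76.3]
twist [-0.001 -0.005  0.044]
```

Call:
step_arm(motion=[{"dp": [2,0,40],"twist": [0,-0.005,0.044],"hand": 1},{"dp": [2,0,68],"twist": [0,-0.005,0.044],"hand": 1},{"dp": [2,0,76],"twist": [0,-0.005,0.044],"hand": 1},{"dp": [2,0,76],"twist": [0,-0.005,0.044],"hand": 1},{"dp": [2,0,76],"twist": [0,-0.005,0.044],"hand": -1}])

```text
clock: 18.7
tool_pos: [0.5815, 0.3422, 0.0309]
eef_rot: [1.0, 0.017, 0.001, -0.001]
contact_force: [1.3, 0.7, -1.0]
opening: 0.912
finger_force: 0.0
```

Call:
step_arm(motion=[{"dp": [0,0,0],"twist": [0,0,0],"hand": -1},{"dp": [0,0,0],"twist": [0,0,0],"hand": -1},{"dp": [0,0,0],"twist": [0,0,0],"hand": -1},{"dp": [0,0,0],"twist": [0,0,0],"hand": -1},{"dp": [0,0,0],"twist": [0,0,0],"hand": -1}])

```text
clock: 19.32
tool_pos: [0.5804, 0.3418, 0.0292]
eef_rot: [1.0, 0.018, -0.0, -0.0]
contact_force: [0.0, -0.2, 1.2]
opening: 0.482
finger_force: 24.8
```

Call:
step_arm(motion=[{"dp": [0,0,-20],"twist": [0,0,0],"hand": -1},{"dp": [0,0,-60],"twist": [0,0,0],"hand": -1},{"dp": [0,0,-110],"twist": [0,0,0],"hand": -1},{"dp": [0,0,-140],"twist": [0,0,0],"hand": -1},{"dp": [0,0,-140],"twist": [0,0,0],"hand": -1}])

```text
clock: 19.95
tool_pos: [0.5821, 0.3423, 0.1726]
eef_rot: [1.0, 0.017, 0.002, -0.002]
contact_force: [0.3, -0.1, -1.6]
opening: 0.48
finger_force: 24.8
```

Run:
```python
from h import *
st();print(c2w(-.2,.1));to(np.r_[c2w(-.2,.1)[:2],.165],YAW)
```

```text
t 19.95 tcp [0.5821 0.3423 0.1726] rot [ 0.9998  0.0172  0.0021 -0.0017] F [ 0.3 -0.1 -1.6] open 0.48 ff 24.8
[0.53227062 0.07849991 0.        ]
dp [-59.  261.9   6.4]
twist [-0.003 -0.004 -0.044]
```

Call:
step_arm(motion=[{"dp": [-12,52,0],"twist": [0,0,0],"hand": -1},{"dp": [-24,105,0],"twist": [0,0,0],"hand": -1},{"dp": [-36,157,0],"twist": [0,0,-0.02],"hand": -1},{"dp": [-47,210,2],"twist": [0,-0.002,-0.03],"hand": -1},{"dp": [-59,262,4],"twist": [0,-0.002,-0.044],"hand": -1}])

```text
clock: 20.58
tool_pos: [0.5293, 0.0754, 0.1638]
eef_rot: [0.999, 0.04, -0.003, 0.0]
contact_force: [1.7, -1.7, -3.5]
opening: 0.485
finger_force: 24.8
```

Call:
step_arm(motion=[{"dp": [0,0,10],"twist": [0,0,0],"hand": -1},{"dp": [0,0,50],"twist": [0,0,0],"hand": -1},{"dp": [0,0,82],"twist": [0,0,0],"hand": -1},{"dp": [0,0,82],"twist": [0,0,0],"hand": -1},{"dp": [0,0,82],"twist": [0,0,0],"hand": -1}])

```text
clock: 21.2
tool_pos: [0.5306, 0.0782, 0.0833]
eef_rot: [0.999, 0.04, -0.001, -0.0]
contact_force: [-0.8, -0.3, -1.5]
opening: 0.479
finger_force: 24.8
```

Run:
```python
from h import *
st();to(np.r_[c2w(-.2,.1)[:2],.0455],YAW)
```

```text
t 21.2 tcp [0.5306 0.0782 0.0833] rot [ 9.992e-01  3.980e-02 -1.500e-03 -3.000e-04] F [-0.8 -0.3 -1.5] open 0.479 ff 24.8
dp [ 1.8 -0.1 37.8]
twist [-0.001  0.003  0.001]
```

Call:
step_arm(motion=[{"dp": [0,0,15],"twist": [0,0,0],"hand": -1},{"dp": [1,0,30],"twist": [0,0.003,0],"hand": -1},{"dp": [1,0,38],"twist": [0,0.003,0],"hand": -1},{"dp": [1,0,38],"twist": [0,0.003,0],"hand": -1},{"dp": [1,0,38],"twist": [0,0.003,0],"hand": 0.5}])

```text
clock: 21.82
tool_pos: [0.5314, 0.0777, 0.0449]
eef_rot: [0.999, 0.039, -0.0, -0.0]
contact_force: [-0.6, -0.6, 0.2]
opening: 0.569
finger_force: 0.0
```

Call:
step_arm(motion=[{"dp": [0,0,0],"twist": [0,0,0],"hand": 0.5},{"dp": [0,0,0],"twist": [0,0,0],"hand": 0.5},{"dp": [0,0,-40],"twist": [0,0,0],"hand": 0.5},{"dp": [0,0,-90],"twist": [0,0,0],"hand": 0.5},{"dp": [0,0,-130],"twist": [0,0,0],"hand": -1}])

```text
clock: 22.45
tool_pos: [0.5315, 0.0776, 0.1769]
eef_rot: [0.999, 0.039, 0.0, -0.0]
contact_force: [0.5, 0.8, 0.2]
opening: 0.654
finger_force: 0.0
```

Call:
step_arm(motion=[{"dp": [0,-60,0],"twist": [0,0,0],"hand": -1},{"dp": [0,-120,0],"twist": [0,0,0],"hand": -1},{"dp": [0,-180,0],"twist": [0,0,0],"hand": -1},{"dp": [0,-240,0],"twist": [0,0,0],"hand": -1},{"dp": [0,-240,0],"twist": [0,0,0],"hand": -1}])

```text
clock: 23.08
tool_pos: [0.51, 0.3244, 0.1754]
eef_rot: [0.999, 0.044, -0.0, -0.003]
contact_force: [0.6, -0.7, 0.2]
opening: 0.092
finger_force: 0.0
```

Run:
```python
from h import *
st();s=snap('top','top3.png');K=w2c(cloud(s))
P=sel(K,-.35,-.13,-.19,.19,.074,.085);print('panel x',np.percentile(P[:,0],[2,50,98]).round(4),len(P))
m=((K[...,2]>.036)&(K[...,2]<.064)&(K[...,0]>-.268)&(K[...,0]<-.13)&(abs(K[...,1])<.168)).astype(np.uint8)
k,l,stt,_=cv2.connectedComponentsWithStats(m)
for i in range(1,k):
    if stt[i,4]>15: print(rect(K[l==i]),np.percentile(K[l==i][:,2],[10,50,95]).round(4))
a=cv2.cvtColor(s['pixels'],cv2.COLOR_RGB2BGR)[130:260,130:380];cv2.imwrite('pics/top3c.png',cv2.resize(a,None,fx=3,fy=3,interpolation=cv2.INTER_CUBIC))
to(np.r_[c2w(-.302,0)[:2],.18],YAW)
```

```text
t 23.07 tcp [0.51   0.3244 0.1754] rot [ 9.99e-01  4.42e-02 -1.00e-04 -3.20e-03] F [ 0.6 -0.7  0.2] open 0.092 ff 0.0
panel x [-0.2895 -0.2829 -0.2758] 447
(array([-1.99e+02,  1.00e-01]), array([43.1, 41.5]), 62.3, 131) [0.0465 0.0507 0.0569]
(array([-200.5,   98.9]), array([41.9, 41.1]), 40.7, 133) [0.0476 0.0514 0.0577]
(array([-233. ,  -62.5]), array([70.5, 35.9]), 1.6, 213) [0.0394 0.0437 0.0484]
dp [-101.7  341.6   -5.5]
twist [-0.002  0.     0.005]
```

View pics/top3c.png

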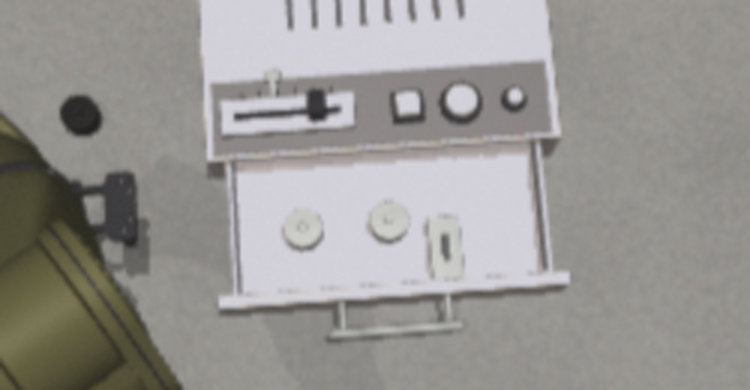

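The top view shows both pots at (302,228) and (388,220), and the case at (445,247). All are upright in the drawer; the case has been knocked a little but is still inside. Next I'll shut the drawer by pushing the panel through the handle gap.

Call:
step_arm(motion=[{"dp": [-17,58,0],"twist": [0,0,0],"hand": -1},{"dp": [-34,116,0],"twist": [0,0,0],"hand": -1},{"dp": [-51,174,0],"twist": [0,0,0],"hand": -1},{"dp": [-68,232,0],"twist": [0,0,0],"hand": -1},{"dp": [-85,290,0],"twist": [0,0,0],"hand": -1}])

```text
clock: 23.75
tool_pos: [0.4495, 0.0171, 0.1753]
eef_rot: [0.999, 0.038, -0.0, 0.001]
contact_force: [0.5, -1.3, -0.0]
opening: 0.007
finger_force: 0.0
```

Call:
step_arm(motion=[{"dp": [-17,52,0],"twist": [0,0,0],"hand": -1},{"dp": [-17,52,0],"twist": [0,0,0],"hand": -1},{"dp": [-17,52,0],"twist": [0,0,0],"hand": -1}])

```text
clock: 24.12
tool_pos: [0.4376, -0.0329, 0.1752]
eef_rot: [0.999, 0.038, 0.0, -0.0]
contact_force: [1.1, -0.0, 0.1]
opening: 0.004
finger_force: 0.0
```

Run:
```python
from h import *
st();to(np.r_[c2w(-.304,0)[:2],.072],YAW)
C=cloud(snap('top'));C2=sel(C,.32,.45,-.58,-.45,0,.06)
for rr in(.01,.02,.03,.04,.05):
    d=np.hypot(C2[:,0]-.3805,C2[:,1]+.514);q=C2[(d<rr)&(d>rr-.01)];print(rr,len(q),np.percentile(q[:,2],[10,50,90]).round(4))
```

```text
t 24.12 tcp [ 0.4376 -0.0329  0.1752] rot [ 9.993e-01  3.830e-02  2.000e-04 -1.000e-04] F [ 1.1 -0.   0.1] open 0.004 ff 0.0
dp [ -1.   -3.6 103.2]
twist [-0.    -0.    -0.002]
0.01 23 [0.0021 0.0055 0.0087]
0.02 83 [0.002  0.0056 0.0103]
0.03 137 [0.004  0.009  0.0146]
0.04 209 [0.0105 0.0168 0.0257]
0.05 270 [0.0186 0.0327 0.0441]
```

Call:
step_arm(motion=[{"dp": [-1,-3,50],"twist": [0,0,0],"hand": -1},{"dp": [-1,-3,85],"twist": [0,0,0],"hand": -1},{"dp": [-1,-3,103],"twist": [0,0,0],"hand": -1},{"dp": [-1,-3,103],"twist": [0,0,0],"hand": -1},{"dp": [2,-3,103],"twist": [0,0,0],"hand": -1}])

```text
clock: 24.8
tool_pos: [0.44, -0.028, 0.0726]
eef_rot: [0.999, 0.04, 0.001, -0.0]
contact_force: [-0.1, 0.3, 0.9]
opening: 0.001
finger_force: 0.0
```

Call:
step_arm(motion=[{"dp": [4,0,0],"twist": [0,0,0],"hand": -1},{"dp": [9,0,0],"twist": [0,0,0],"hand": -1},{"dp": [16,0,0],"twist": [0,0,0],"hand": -1},{"dp": [25,0,0],"twist": [0,0,0],"hand": -1},{"dp": [36,0,0],"twist": [0,0,0],"hand": -1}])

```text
clock: 25.42
tool_pos: [0.4759, -0.0263, 0.0721]
eef_rot: [0.999, 0.039, -0.0, -0.0]
contact_force: [-1.8, -0.5, 0.3]
opening: 0.002
finger_force: 0.9
```

Call:
step_arm(motion=[{"dp": [12,0,0],"twist": [0,0,0],"hand": -1},{"dp": [24,0,0],"twist": [0,0,0],"hand": -1},{"dp": [36,0,0],"twist": [0,0,0],"hand": -1},{"dp": [48,0,0],"twist": [0,0,0],"hand": -1},{"dp": [60,0,0],"twist": [0,0,0],"hand": -1}])

```text
clock: 26.05
tool_pos: [0.5359, -0.0215, 0.072]
eef_rot: [0.999, 0.039, -0.0, -0.0]
contact_force: [-2.1, -1.1, 0.6]
opening: 0.002
finger_force: 1.0
```

Call:
step_arm(motion=[{"dp": [12,0,0],"twist": [0,0,0],"hand": -1},{"dp": [23,0,0],"twist": [0,0,0],"hand": -1},{"dp": [33,0,0],"twist": [0,0,0],"hand": -1},{"dp": [41,0,0],"twist": [0,0,0],"hand": -1},{"dp": [47,0,0],"twist": [0,0,0],"hand": -1}])

```text
clock: 26.68
tool_pos: [0.5826, -0.0177, 0.072]
eef_rot: [0.999, 0.039, 0.0, -0.0]
contact_force: [-1.7, -1.4, 0.6]
opening: 0.004
finger_force: 0.9
```

Run:
```python
from h import *
s=st();print(w2c(s['tool_pos']))
for n in('top','side'):
    K=w2c(cloud(snap(n)));P=sel(K,-.35,-.13,-.19,-.12,.068,.082);print('panel x',np.percentile(P[:,0],[2,50,98]).round(4),len(P))
```

```text
t 26.68 tcp [ 0.5826 -0.0177  0.072 ] rot [ 9.992e-01  3.940e-02  0.000e+00 -2.000e-04] F [-1.7 -1.4  0.6] open 0.004 ff 0.9
[-0.15741864  0.00017165  0.07203478]
panel x [-0.1499 -0.1436 -0.1347] 28Traceback (most recent call last):
  File "<stdin>", line 4, in <module>
    return _quantile_unchecked(
        a, q, axis, out, overwrite_input, method, keepdims, weights)
    return _ureduce(a,
                    func=_quantile_ureduce_func,
    ...<5 lines>...
                    overwrite_input=overwrite_input,
                    method=method)
    r = func(a, **kwargs)
    result = _quantile(arr,
                       quantiles=q,
    ...<2 lines>...
                       out=out,
                       weights=wgt)
    slices_having_nans = np.isnan(arr[-1, ...])
                                  ~~~^^^^^^^^^
IndexError: index -1 is out of bounds for axis 0 with size 0
```

Call:
step_arm(motion=[{"dp": [3,0,0],"twist": [0,0,0],"hand": -1},{"dp": [6,0,0],"twist": [0,0,0],"hand": -1},{"dp": [8,0,0],"twist": [0,0,0],"hand": -1},{"dp": [9,0,0],"twist": [0,0,0],"hand": -1},{"dp": [9,0,0],"twist": [0,0,0],"hand": -1}])

```text
clock: 27.4
tool_pos: [0.5911, -0.0169, 0.072]
eef_rot: [0.999, 0.039, 0.0, -0.0]
contact_force: [-1.2, 0.2, 0.2]
opening: 0.005
finger_force: 0.4
```

Call:
step_arm(motion=[{"dp": [1,0,0],"twist": [0,0,0],"hand": -1},{"dp": [2,0,0],"twist": [0,0,0],"hand": -1},{"dp": [2,0,0],"twist": [0,0,0],"hand": -1}])

```text
clock: 27.78
tool_pos: [0.5928, -0.0168, 0.0719]
eef_rot: [0.999, 0.039, -0.0, -0.0]
contact_force: [-2.1, 0.5, 0.3]
opening: 0.003
finger_force: 0.9
```

Call:
step_arm(motion=[{"dp": [1,0,0],"twist": [0,0,0],"hand": -1},{"dp": [2,0,0],"twist": [0,0,0],"hand": -1},{"dp": [2,0,0],"twist": [0,0,0],"hand": -1}])

```text
clock: 28.15
tool_pos: [0.5929, -0.0168, 0.0719]
eef_rot: [0.999, 0.039, -0.002, 0.0]
contact_force: [-6.7, 0.7, 4.6]
opening: 0.005
finger_force: 3.2
```

Call:
step_arm(motion=[{"dp": [1,0,0],"twist": [0,0,0],"hand": -1},{"dp": [1,0,0],"twist": [0,0,0],"hand": -1}])

```text
clock: 28.4
tool_pos: [0.5929, -0.0169, 0.0718]
eef_rot: [0.999, 0.039, -0.003, 0.0]
contact_force: [-8.3, 1.5, 6.0]
opening: 0.005
finger_force: 4.2
```

Call:
step_arm(motion=[{"dp": [-8,0,0],"twist": [0,0,0],"hand": -1},{"dp": [-10,0,0],"twist": [0,0,0],"hand": -1},{"dp": [-10,0,-50],"twist": [0,0,0],"hand": -1},{"dp": [-10,0,-100],"twist": [0,0,0],"hand": -1},{"dp": [-10,0,-150],"twist": [0,0,0],"hand": -0.1}])

```text
clock: 29.02
tool_pos: [0.5867, -0.0176, 0.2238]
eef_rot: [0.999, 0.039, 0.001, -0.0]
contact_force: [0.9, -0.3, 0.4]
opening: 0.096
finger_force: 0.0
```

Call:
step_arm(motion=[{"dp": [0,0,0],"twist": [0,0,0],"hand": -0.1},{"dp": [0,0,0],"twist": [0,0,0],"hand": -0.1}])

```text
clock: 29.28
tool_pos: [0.586, -0.0177, 0.2217]
eef_rot: [0.999, 0.039, 0.0, -0.0]
contact_force: [0.1, -0.7, -1.1]
opening: 0.32
finger_force: 0.0
```

Run:
```python
from h import *
st()
s=snap('top','top4.png');K=w2c(cloud(s));P=sel(K,-.25,-.13,-.19,.19,.066,.082);print('panel x',np.percentile(P[:,0],[2,50,98]).round(4),len(P))
P=sel(K,-.25,-.13,-.07,.07,.05,.07);print('handle',np.percentile(P[:,0],[2,50]).round(4),len(P))
P=sel(K,-.12,-.05,.02,.19,.142,.156);print('timer',P.min(0).round(4),P.max(0).round(4),len(P))
a=cv2.cvtColor(s['pixels'],cv2.COLOR_RGB2BGR)[140:200,190:310];cv2.imwrite('pics/top4c.png',cv2.resize(a,None,fx=6,fy=6,interpolation=cv2.INTER_CUBIC))
to(np.r_[c2w(-.080,.0714)[:2],.21],YAW)
```

```text
t 29.27 tcp [ 0.586  -0.0177  0.2217] rot [ 0.9992  0.0393  0.     -0.    ] F [ 0.1 -0.7 -1.1] open 0.32 ff 0.0
panel x [-0.1785 -0.1382 -0.1304] 163
handle [-0.1804 -0.1729] 108
timer [-0.0886  0.0615  0.1428] [-0.0671  0.081   0.1557] 26
dp [ 74.5 -71.4  10.8]
twist [-0.     0.002  0.   ]
```

View pics/top4c.png

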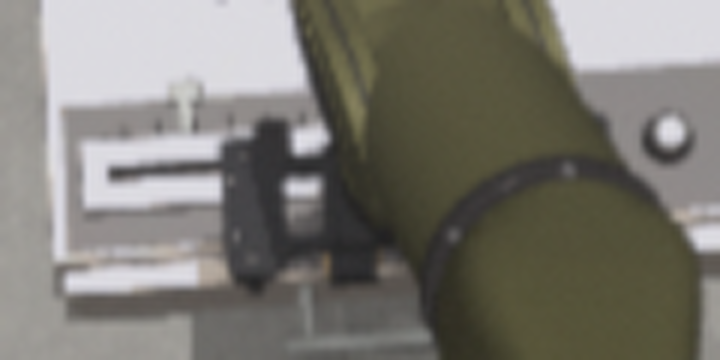

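The pointer nose is at crop (183,130) and the grip is at (270,140), with the gripper beside it. The handle sits at cabinet x = -0.173, so the drawer is shut.

Call:
step_arm(motion=[{"dp": [37,-36,5],"twist": [0,0,0],"hand": -0.1},{"dp": [74,-71.5,10],"twist": [0,0,0],"hand": -0.1},{"dp": [74,-71.5,10],"twist": [0,0,0],"hand": -0.1},{"dp": [74,-71.5,45],"twist": [0,0,0],"hand": -0.1},{"dp": [74,-71.5,75],"twist": [0,0,0],"hand": -0.1}])

```text
clock: 29.95
tool_pos: [0.6528, 0.0584, 0.1446]
eef_rot: [0.999, 0.039, -0.002, 0.001]
contact_force: [-0.4, -0.9, 0.6]
opening: 0.448
finger_force: 0.0
```

Call:
step_arm(motion=[{"dp": [0,0,0],"twist": [0,0,0],"hand": -1},{"dp": [0,0,0],"twist": [0,0,0],"hand": -1},{"dp": [0,0,0],"twist": [0,0,0],"hand": -1},{"dp": [0,0,0],"twist": [0,0,0],"hand": -1},{"dp": [0,0,0],"twist": [0,0,0],"hand": -1}], force=10)

```text
clock: 30.58
tool_pos: [0.6545, 0.0595, 0.1477]
eef_rot: [0.999, 0.039, 0.0, -0.0]
contact_force: [0.1, -0.1, 0.3]
opening: 0.229
finger_force: 10.0
```

Run:
```python
from h import *
s=st();print(w2c(s['tool_pos']));to(np.r_[c2w(-.080,.1205)[:2],.146],YAW)
```

```text
t 30.57 tcp [0.6545 0.0595 0.1477] rot [ 9.992e-01  3.930e-02  5.000e-04 -1.000e-04] F [ 0.1 -0.1  0.3] open 0.229 ff 10.0
[-0.07964444  0.07148055  0.1477343 ]
dp [ -0.4 -49.    1.7]
twist [-0.    -0.001  0.   ]
```

Call:
step_arm(motion=[{"dp": [0,-10,0],"twist": [0,0,0],"hand": -1},{"dp": [0,-25,0],"twist": [0,0,0],"hand": -1},{"dp": [0,-40,0],"twist": [0,0,0],"hand": -1},{"dp": [0,-49,0],"twist": [0,0,0],"hand": -1},{"dp": [0,-49,0],"twist": [0,0,0],"hand": -1}])

```text
clock: 31.2
tool_pos: [0.6504, 0.1117, 0.1477]
eef_rot: [0.999, 0.041, 0.001, -0.002]
contact_force: [-1.4, 0.9, 5.4]
opening: 0.223
finger_force: 10.0
```

Call:
step_arm(motion=[{"dp": [0,0,0],"twist": [0,0,0],"hand": -1},{"dp": [0,0,0],"twist": [0,0,0],"hand": -0.1},{"dp": [0,0,0],"twist": [0,0,0],"hand": -0.1},{"dp": [0,0,0],"twist": [0,0,0],"hand": -0.1},{"dp": [0,0,-40],"twist": [0,0,0],"hand": -0.1}])

```text
clock: 31.82
tool_pos: [0.648, 0.1077, 0.1842]
eef_rot: [0.999, 0.039, -0.004, 0.001]
contact_force: [0.6, 0.8, 0.5]
opening: 0.451
finger_force: 0.0
```

Call:
step_arm(motion=[{"dp": [-20,0,-40],"twist": [0,0,0],"hand": -1},{"dp": [-80,0,-60],"twist": [0,0,0],"hand": -1},{"dp": [-120,0,-60],"twist": [0,0,0],"hand": -1},{"dp": [-160,20,-60],"twist": [0,0,0],"hand": -1},{"dp": [-160,60,-60],"twist": [0,0,0],"hand": -1}])

```text
clock: 32.45
tool_pos: [0.4922, 0.037, 0.2473]
eef_rot: [0.999, 0.042, -0.001, -0.0]
contact_force: [1.8, -0.5, 0.2]
opening: 0.004
finger_force: 0.0
```

Run:
```python
from h import *
st()
s=snap('top');K=w2c(cloud(s))
P=sel(K,-.12,-.05,.02,.19,.142,.156);print('timer',P.min(0).round(4),P.max(0).round(4),len(P))
a=cv2.cvtColor(s['pixels'],cv2.COLOR_RGB2BGR)[140:200,190:310];cv2.imwrite('pics/top5c.png',cv2.resize(a,None,fx=6,fy=6,interpolation=cv2.INTER_CUBIC))
P=sel(K,-.12,-.05,-.19,0,.1115,.13);P=P[np.argsort(P[:,1])]
for g in np.split(P,np.where(np.diff(P[:,1])>.008)[0]+1): print(' key',rect(g),g[:,2].max().round(4))
P=sel(K,-.25,-.13,-.07,.07,.05,.07);print('handle',np.percentile(P[:,0],[2,50]).round(4),len(P))
to(np.r_[c2w(-.080,-.038)[:2],.21],YAW)
```

```text
t 32.45 tcp [0.4922 0.037  0.2473] rot [ 9.991e-01  4.210e-02 -1.400e-03 -2.000e-04] F [ 1.8 -0.5  0.2] open 0.004 ff 0.0
timer [-0.095   0.1135  0.1438] [-0.0661  0.1312  0.1539] 49
 key (array([ -80.7, -149.1]), array([14.1, 14.4]), 20.2, 22) 0.1232
 key (array([-80.8, -89. ]), array([30.5, 31.2]), 86.6, 78) 0.124
 key (array([-80.5, -27.3]), array([26.8, 25.5]), 86.8, 61) 0.1231
handle [-0.1798 -0.1554] 57
dp [162.5  90.5  37. ]
twist [ 0.005  0.003 -0.005]
```

View pics/top5c.png

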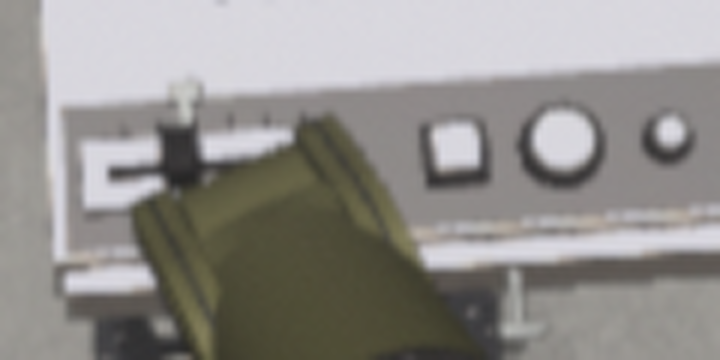

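The grip is level with the pointer at crop column about 180, within about 2 mm. The keys are square at (455,147), large at (562,145) and small at (670,132).

Call:
step_arm(motion=[{"dp": [40,20,5],"twist": [0,0,0],"hand": -1},{"dp": [85,45,15],"twist": [0,0,0],"hand": -1},{"dp": [130,70,30],"twist": [0,0,0],"hand": -1},{"dp": [162,80,37],"twist": [0,0,0],"hand": -1},{"dp": [162,80,60],"twist": [0,0,0],"hand": -1}])

```text
clock: 33.12
tool_pos: [0.6666, -0.0322, 0.1869]
eef_rot: [0.999, 0.038, 0.002, -0.0]
contact_force: [0.2, 1.1, 0.7]
opening: -0.002
finger_force: 0.0
```

Call:
step_arm(motion=[{"dp": [0,0,15],"twist": [0,0,0],"hand": -1},{"dp": [0,0,30],"twist": [0,0,0],"hand": -1},{"dp": [0,0,30],"twist": [0,0,0],"hand": -1},{"dp": [0,0,30],"twist": [0,0,0],"hand": -1}])

```text
clock: 33.62
tool_pos: [0.6636, -0.0307, 0.1577]
eef_rot: [0.999, 0.04, 0.0, -0.0]
contact_force: [0.3, -0.4, 0.5]
opening: 0.0
finger_force: 0.0
```

Run:
```python
from h import *
st();to(np.r_[c2w(-.0805,-.0275)[:2],.132],YAW)
```

```text
t 33.62 tcp [ 0.6636 -0.0307  0.1577] rot [ 9.992e-01  3.950e-02  5.000e-04 -2.000e-04] F [ 0.3 -0.4  0.5] open 0.0 ff 0.0
dp [-2.9  8.4 25.7]
twist [-0.    -0.001  0.   ]
```

Call:
step_arm(motion=[{"dp": [-3,8.4,0],"twist": [0,0,0],"hand": -1},{"dp": [-3,8.4,12],"twist": [0,0,0],"hand": -1},{"dp": [-3,8.4,19],"twist": [0,0,0],"hand": -1},{"dp": [-3,8.4,23],"twist": [0,0,0],"hand": -1},{"dp": [-3,8.4,26],"twist": [0,0,0],"hand": -1}])

```text
clock: 34.25
tool_pos: [0.6606, -0.04, 0.1313]
eef_rot: [0.999, 0.039, -0.001, 0.0]
contact_force: [-6.4, -2.2, 22.4]
opening: 0.007
finger_force: 11.1
```

Call:
step_arm(motion=[{"dp": [0,0,0],"twist": [0,0,0],"hand": -1},{"dp": [0,0,0],"twist": [0,0,0],"hand": -1}])

```text
clock: 34.5
tool_pos: [0.6606, -0.0399, 0.1315]
eef_rot: [0.999, 0.039, -0.0, 0.0]
contact_force: [-3.1, -2.1, 6.1]
opening: 0.005
finger_force: 3.2
```

Call:
step_arm(motion=[{"dp": [0,0,1],"twist": [0,0,0],"hand": -1},{"dp": [0,0,-15],"twist": [0,0,0],"hand": -1},{"dp": [0,0,-30],"twist": [0,0,0],"hand": -1},{"dp": [0,30,-30],"twist": [0,0,0],"hand": -1},{"dp": [0,61.5,-30],"twist": [0,0,0],"hand": -1}])

```text
clock: 35.12
tool_pos: [0.6664, -0.1002, 0.1619]
eef_rot: [0.999, 0.04, 0.001, -0.001]
contact_force: [-0.2, -0.4, 0.0]
opening: 0.004
finger_force: 0.0
```

Call:
step_arm(motion=[{"dp": [0,0,0],"twist": [0,0,0],"hand": -1},{"dp": [0,0,0],"twist": [0,0,0],"hand": -1},{"dp": [0,0,0],"twist": [0,0,0],"hand": -1}])

```text
clock: 35.5
tool_pos: [0.666, -0.0986, 0.1612]
eef_rot: [0.999, 0.041, 0.0, -0.001]
contact_force: [-0.3, -0.7, 1.0]
opening: 0.004
finger_force: 0.0
```

Run:
```python
from h import *
st();to(np.r_[c2w(-.0808,-.089)[:2],.1315],YAW)
```

```text
t 35.5 tcp [ 0.666  -0.0986  0.1612] rot [ 9.992e-01  4.060e-02  1.000e-04 -1.000e-03] F [-0.3 -0.7  1. ] open 0.004 ff 0.0
dp [-0.2  2.  29.6]
twist [-0.002 -0.     0.003]
```

Next I'll press start, lift off, then check the scene with the arm clear.

Call:
step_arm(motion=[{"dp": [0,1,12],"twist": [0,0,0],"hand": -1},{"dp": [0,1,20],"twist": [0,0,0],"hand": -1},{"dp": [0,1,26],"twist": [0,0,0],"hand": -1},{"dp": [0,1,30],"twist": [0,0,0],"hand": -1},{"dp": [0,1,30],"twist": [0,0,0],"hand": -1}])

```text
clock: 36.12
tool_pos: [0.6654, -0.1014, 0.1315]
eef_rot: [0.999, 0.039, -0.001, -0.0]
contact_force: [-3.1, 1.1, 6.4]
opening: 0.009
finger_force: 3.5
```

Call:
step_arm(motion=[{"dp": [0,0,1],"twist": [0,0,0],"hand": -1},{"dp": [0,0,1],"twist": [0,0,0],"hand": -1},{"dp": [0,0,-20],"twist": [0,0,0],"hand": -1},{"dp": [0,0,-70],"twist": [0,0,0],"hand": -1},{"dp": [0,0,-120],"twist": [0,0,0],"hand": -1}])

```text
clock: 36.75
tool_pos: [0.6657, -0.1019, 0.2517]
eef_rot: [0.999, 0.039, -0.0, -0.0]
contact_force: [0.0, -0.6, -0.2]
opening: 0.006
finger_force: 0.0
```

Call:
step_arm(motion=[{"dp": [-40,45,0],"twist": [0,0,0],"hand": -1},{"dp": [-80,90,0],"twist": [0,0,0],"hand": -1},{"dp": [-120,135,0],"twist": [0,0,0],"hand": -1},{"dp": [-160,180,0],"twist": [0,0,0],"hand": -1},{"dp": [-200,220,0],"twist": [0,0,0],"hand": -1}])

```text
clock: 37.38
tool_pos: [0.4825, -0.339, 0.2508]
eef_rot: [0.999, 0.039, 0.0, 0.0]
contact_force: [-0.1, 0.2, 0.1]
opening: 0.002
finger_force: 0.0
```

Call:
step_arm(motion=[{"dp": [0,0,0],"twist": [0,0,0],"hand": -1},{"dp": [0,0,0],"twist": [0,0,0],"hand": -1},{"dp": [0,0,0],"twist": [0,0,0],"hand": -1},{"dp": [0,0,0],"twist": [0,0,0],"hand": -1}])

```text
clock: 37.88
tool_pos: [0.485, -0.3355, 0.2509]
eef_rot: [0.999, 0.041, 0.0, -0.0]
contact_force: [-0.2, 0.2, -0.2]
opening: 0.004
finger_force: 0.0
```

Run:
```python
from h import *
st()
s=snap('top');K=w2c(cloud(s))
P=sel(K,-.12,-.05,.02,.19,.142,.156);print('timer',P.min(0).round(4),P.max(0).round(4),len(P))
P=sel(K,-.055,-.02,.1,.14,.1,.112);print('ptr y',np.median(P[:,1]))
P=sel(K,-.12,-.05,-.19,0,.1115,.13);P=P[np.argsort(P[:,1])]
for g in np.split(P,np.where(np.diff(P[:,1])>.008)[0]+1): print(' key',rect(g),np.median(g[:,2]).round(4))
P=sel(K,-.25,-.155,-.06,.06,.05,.07);print('handle',np.percentile(P[:,0],[2,50]).round(4),len(P))
a=cv2.cvtColor(s['pixels'],cv2.COLOR_RGB2BGR)[100:270,60:450];cv2.imwrite('pics/top6c.png',cv2.resize(a,None,fx=2,fy=2,interpolation=cv2.INTER_CUBIC))
```

```text
t 37.88 tcp [ 0.485  -0.3355  0.2509] rot [ 9.992e-01  4.070e-02  2.000e-04 -4.000e-04] F [-0.2  0.2 -0.2] open 0.004 ff 0.0
timer [-0.0937  0.1136  0.1424] [-0.0665  0.1311  0.1547] 48
ptr y 0.12164180185505433
 key (array([ -81.1, -149.3]), array([17.1, 14.5]), 77.4, 22) 0.1172
 key (array([-81.7, -88.9]), array([30.7, 32. ]), 80.9, 79) 0.1162
 key (array([-80.7, -28.9]), array([23.5, 26. ]), 85.7, 56) 0.1168
handle [-0.1806 -0.1753] 124
```

View pics/top6c.png

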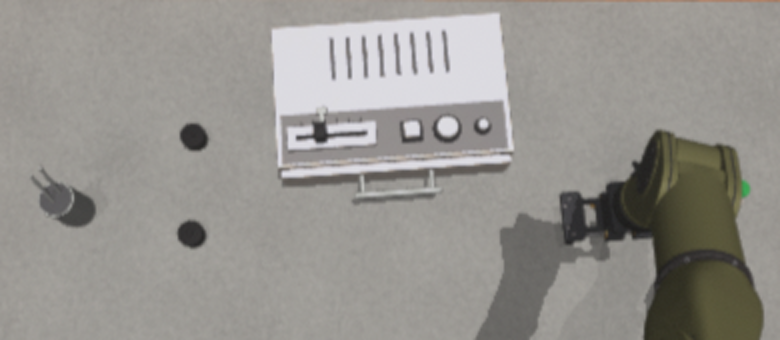

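The drawer is shut with its handle at (398,190), the grip at (320,130) is under the pointer, all the keys are up and the arm is clear. I'll hand it in.

```bash
python3 -c "
from plant import r
print(r.finish_job())"
```

```text
the job is handed in; nothing more can be done
None
```

I handed the job in, but no verdict came back. The two pots and the case stand upright in the shut drawer, the timer grip is within about 2 mm of the pointer, and I pressed lock then start without touching stop or the jar, bottle and bowl.

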